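# Lay out the weighing instruments in the covered kit tray

### The job

Swing the clear cover of the instrument tray up until it stands open, lay the three instruments in its rests in their order of use from left to right as seen from the robot (forceps in the left notches, spatula in the middle with its wooden grip towards the cover's handle, glass stirring rod in the right notches), then lower the cover fully shut. Lay the instruments down in the tray rather than dropping them, and leave all the other things on the desk standing where they are.

Things in the scene. Friction and masses are not known exactly. Their poses are not given: they have to be found in the camera images.
- tray: shallow aluminium instrument tray fixed to the desk, 188 mm (its x) by 176 mm (its y) by 34 mm high, walls 4 mm; origin at the centre of its underside, x away from the cover's handle (to the hinge), y to the left, z up. Inside, two black notched bars, 6 mm thick, run along y at x = -38 and +38 mm, 70 mm clear between them for fingers. Teeth tops are 28 mm above the desk
- rest_left (a point): middle of the left rest (tray y = +46 mm, x = 0), at the height of the notch floors, 14 mm above the desk; axes as the tray's. Each rest is a 22 mm wide notch in both bars; an instrument lies in it along the tray's x, its middle near this point, between end walls 180 mm apart
- rest_middle (a point): the same for the middle rest (tray y = 0)
- rest_right (a point): the same for the right rest (tray y = -46 mm)
- cover (a joint): angle of the tray's cover, rad: 0 shut (it starts shut), grows as the front edge is lifted, stop at 1.75; 1.6 stands it upright behind the tray. Stiff hinge (about 0.2 N m): it stays at any angle. Cover 188 x 176 mm, 0.14 kg, a clear pane in a steel frame, underside 34 mm above the desk when shut
- cover_handle (a point): grip point of the cover's handle: a black flat tab, 24 mm wide (along the tray's y), 8 mm thick, standing 36 mm out from the middle of the cover's free edge in the cover's plane. The point lies at mid thickness, 22 mm out from that edge, 38 mm above the desk when shut, 210 mm from the hinge line. Axes as the cover's, equal to the tray's when shut
- cover_hinge (a point): middle of the hinge line, at the far upper edge of the tray (34 mm above the desk); the hinge runs along the tray's y, and the cover opens by a positive turn about that axis
- forceps: steel forceps lying flat, 14 mm wide, 115 mm long, 9 mm high, flat and straight-sided; origin at the centre of its underside, length along its y, z up
- spatula: spatula with a round wooden grip (10 mm thick, from 8 mm behind the origin to 75 mm out along its +y) and a thin narrow steel blade (along -y to -75 mm); 150 mm long, lies 10 mm high; origin at the middle of its length, underside. Can roll
- spatula_grip (a point): point on the axis of the spatula's wooden grip, 35 mm from the spatula's middle towards the grip's end, axes as the spatula's
- glass_rod: straight glass stirring rod, 8 mm thick, 160 mm long, lies 8 mm high; origin at the centre of its underside, length along its y
- crucible: white porcelain crucible, 44 mm across, 31 mm high, origin at the centre of its underside, z up; leave alone
- dropper: small amber dropper bottle with a red teat, 31 mm across, 81 mm high, origin at the centre of its underside, z up; leave alone
- flask: conical flask, 65 mm across, 107 mm high, origin at the centre of its underside, z up; leave alone
- jar: white jar with a black lid, 58 mm across, 71 mm high, origin at the centre of its underside, z up; leave alone
- pen: writing pen lying on the desk, 11 x 145 x 9 mm, origin at the centre of its underside, length along its y; not one of the instruments, leave alone
- petri: petri dish, 60 mm across, 15 mm high, origin at the centre of its underside, z up; leave alone
- beaker: plastic beaker, 74 x 83 mm, 99 mm high, origin at the centre of its underside, z up; leave alone
- wash_bottle: wash bottle with a spout, 64 x 107 mm, 176 mm high, origin at the centre of its underside, z up; leave alone. A test tube rack (80 mm high) and a mixing jar (122 mm across, 197 mm high) stand in the row with it at the back of the desk

How it is judged:
On the way, in this order (a step that is already met when the one before it is completed fails the run):
1. the cover is opened wide (more than 1.2 rad) (value of joint cover above 1.2 rad), for 0.2 s.
2. all three instruments lie released in their notches with the cover still open (y of forceps in the frame of tray between 0.034 and 0.058 m and x of forceps in the frame of tray between -0.022 and 0.022 m and z of forceps in the frame of tray between 0.008 and 0.026 m and angle between the y axis of each of forceps, spatula, glass_rod and the x axis of tray, either way round below 0.2 rad and angle between forceps's own y axis and vertical between 1.42 and 1.72 rad and y of spatula in the frame of tray between -0.012 and 0.012 m and x of spatula in the frame of tray between -0.022 and 0.022 m and z of spatula in the frame of tray between 0.008 and 0.026 m and angle between spatula's own y axis and vertical between 1.42 and 1.72 rad and y of glass_rod in the frame of tray between -0.058 and -0.034 m and x of glass_rod in the frame of tray between -0.022 and 0.022 m and z of glass_rod in the frame of tray between 0.008 and 0.026 m and angle between glass_rod's own y axis and vertical between 1.42 and 1.72 rad and x of spatula_grip in the frame of tray below -0.012 m and contact force between the fingers and forceps below 0.05 N and contact force between the fingers and spatula below 0.05 N and contact force between the fingers and glass_rod below 0.05 N and linear speed of each of forceps, spatula, glass_rod below 0.02 m/s and value of joint cover above 0.8 rad), for 0.2 s.
3. the cover is lowered shut over them (value of joint cover below 0.05 rad), for 0.2 s.
At the end, for the whole second after the job is handed in: Forceps, spatula, rod at rest in the left, middle, right notches of both bars: within 12 mm of the notch line, 22 mm of the tray's middle, 0.2 rad lengthwise, 0.15 rad level, on the notch floors (origin 8 to 26 mm up); spatula grip towards the cover's handle; cover within 0.05 rad of shut (y of forceps in the frame of tray between 0.034 and 0.058 m and x of forceps in the frame of tray between -0.022 and 0.022 m and z of forceps in the frame of tray between 0.008 and 0.026 m and angle between the y axis of each of forceps, spatula, glass_rod and the x axis of tray, either way round below 0.2 rad and angle between forceps's own y axis and vertical between 1.42 and 1.72 rad and y of spatula in the frame of tray between -0.012 and 0.012 m and x of spatula in the frame of tray between -0.022 and 0.022 m and z of spatula in the frame of tray between 0.008 and 0.026 m and angle between spatula's own y axis and vertical between 1.42 and 1.72 rad and y of glass_rod in the frame of tray between -0.058 and -0.034 m and x of glass_rod in the frame of tray between -0.022 and 0.022 m and z of glass_rod in the frame of tray between 0.008 and 0.026 m and angle between glass_rod's own y axis and vertical between 1.42 and 1.72 rad and x of spatula_grip in the frame of tray below -0.012 m and linear speed of each of forceps, spatula, glass_rod below 0.02 m/s and value of joint cover below 0.05 rad); the robot touches nothing.
It fails at once if a bystander (crucible, dropper bottle, flask, jar, pen, petri dish, beaker, wash bottle) is shifted by more than 30 mm (distance of any of crucible, dropper, flask, jar, pen, petri, beaker, wash_bottle from where it was at the start of the episode above 0.03 m).
It fails at once if a bystander is tipped over (more than 0.5 rad) (angle between any of crucible, dropper, flask, jar, petri, beaker, wash_bottle's own z axis and vertical above 0.5 rad).
It fails at once if an instrument is let fall from more than about 4 cm (faster than 0.9 m/s out of the fingers) ((contact force between the fingers and forceps below 0.05 N and linear speed of forceps above 0.9 m/s) or (contact force between the fingers and spatula below 0.05 N and linear speed of spatula above 0.9 m/s) or (contact force between the fingers and glass_rod below 0.05 N and linear speed of glass_rod above 0.9 m/s)).
It also fails if it takes over 72 s, if anything falls off the work surface, if the arm or the gripper's body presses on something with over 40 N, if the wrist force passes 120 N, or if a joint passes its speed limit or range.

### The arm

A 7-joint arm with a two-finger parallel gripper is mounted at the origin on a cart in front of the work surface, level with it; the furniture and walls round the work are solid. World frame = base frame: x ahead of the robot, y to its left, z up, the work surface at z = 0. Lengths are in m, angles in rad, forces in N, time in s.
With the tool pointing down it reaches from about 0.4 to 0.85 m from the base axis. Payload 10.4 kg.
Tool frame: the origin (TCP) lies at the very end of the fingers, on their centre line; the grasp point (between the pads) lies 19 mm behind it; x points along the fingers, z is the direction in which the jaws open and shut, and the axes are right-handed (so a half turn about x gives the same grasp; the last joint's range is limited). The gripper opens to 85 mm and grips with 20 to 120 N. Pads are 22 mm wide; open, the fingers measure 114 mm over their backs; the gripper's body (76 mm by 85 mm) begins 54 mm behind the grasp point. The pads swing forward as they close: fully open they stand 13 mm farther back than shut.
Start: joints at [1.081, 0.332, -0.065, 1.46, 0.022, 1.35, -0.088], TCP at [0.281, -0.558, 0.231] pointing down, gripper open.
Joint ranges: [-2.6, 2.6], [-0.5, 2.12], [-1.47, 1.34], [0.16, 2.42], [-1.27, 4.41], [0.06, 2.06], [-2.6, 2.6]. Speed limits (rad/s): [2.22, 2.22, 2.79, 2.79, 3.14, 3.14, 3.14].

### API

Orientations are given as a unit quaternion [x, y, z, w].
In Python, from workcell import telemetry, viewer, manip, spot_in, mark_of gives the robot as it stands. The module is installed in compiled form; this text tells all that it offers.
- The arm moves only by the shell command python3 -m crank 'ROWS' [FORCE]. ROWS is JSON, a list of rows, each a list of 3 entries, a list of its own where there are three numbers: the closure, from 0 (fully open) to 1 (shut), then the shift along the world's x, y, z in cm, then the turn, a rotation vector about the world's x, y, z in rad. A call has 1 to 12 rows; each row shifts and turns the commanded pose from where the row before left it; what a row does not reach is not made up. A row lasts 1/12 s, in which the tool goes at most 41.7 mm and 7.16 degrees, less where a joint would pass 70% of its speed; a pose out of reach is approached as far as the arm can. A call with a gripper value outside its range is refused whole. The fingers move at their own pace and stop on an object; FORCE is the grip in N (left out, the last holds). Time passes only in rows, so rows that do not move let the fingers close. It gives the time, the measured TCP pose, the force and the opening at its end, in the units of the state.
- telemetry.get_obs(): the state, without advancing time (a new reading comes with each control period).
- viewer.camera(name): name is "scene" or "top" or "wrist"; returns a dict with "frame" (384x512x3 uint8, red, green, blue), "intrinsics" (3x3 intrinsics, pixels), "k1" (the pictures are not rectified: a ray, as slopes to the right and down, at radius r is drawn at 1 + k1 r^2 times it, then the intrinsics apply), "cam_to_world" (4x4, takes a point from camera to world coordinates). Camera axes: x right, y up, looking along -z (the intrinsics and any distortion apply to the point x, -y, -z); pixel columns grow to the right and rows downward; lengths in m; the calibration is good to about 2 mm. A picture is of the moment at which its call begins. There is no depth.
- manip.hand_in(): hands the job in, once; it reports no verdict.
Trained networks look in a picture, given as the dict that the camera call returned (one of the last four; its "shot" number tells which), for a name from the list of things; names that differ only in an ending like _2 or _b are one class to them, and where a whole thing is asked for, a point or a joint stands for the part that bears it (a point fixed in the world has none). Each returns a list of dicts, best first, with "conf" (0 to 1); they miss things now and then, are a little off and sometimes report something else, mostly with a low value. They report only what shows in the picture. A call takes as long as a camera call.
- spot_in(thing, picture): "location" ([x, y, z] in m, in the coordinates of the camera as it stood for that picture, good to about 4 mm: the middle of the surface that is visible of it).
- mark_of(thing, picture): "location" ([x, y, z] in m, in the coordinates of the camera as it stood for that picture, good to about 4 mm: a listed point, or the origin of a listed thing).
The state is a dict: "clock": time; "joint_pos": joint angles; "joint_velocities": joint speeds; "tau": joint torques, N m; "position": TCP position; "ee_rot": TCP orientation; "ft_force": force on the tool from outside, world axes, zero at the start; "torque": the same for the moment, N m; "grip_width": opening from 0.0 (shut) to 1.0 (fully open).
Only numpy, scipy, OpenCV 4.12 (cv2) and the standard library are available. Lean on these libraries where they do the work, as an engineer would, in place of code of your own. Each camera call takes 0.05 s, during which the arm holds its last target. There are 200 camera calls.

## Working session

There is one attempt and no reset: what is moved stays moved. The work goes in short steps, Python scripts to look and compute and a shell command to move; the robot and the scene stay as the last step left them, time stands still between calls to the robot, and variables do not carry over. Pictures are saved under pics/ and viewed, about 8 in all and at most 12, crops included, and the job is handed in when it is done.

```bash
mkdir -p pics; cat > h.py <<'E'
import numpy as np, cv2
from workcell import telemetry, viewer, manip, spot_in, mark_of
from scipy.spatial.transform import Rotation as R
def w(c,p): return (np.array(c["cam_to_world"])@np.r_[p,1])[:3]
def find(c,names,f=mark_of,n=2):
    for t in names:
        for d in f(t,c)[:n]: print(t,np.round(w(c,d["location"]),3),round(d["conf"],2))
def proj(c,p):
    q=np.linalg.inv(np.array(c["cam_to_world"]))@np.r_[p,1]; x,y=q[0]/-q[2],-q[1]/-q[2]
    s=1+c["k1"]*(x*x+y*y); K=np.array(c["intrinsics"]); return (K@[x*s,y*s,1])[:2]
def unproj(c,uv,z):
    K=np.array(c["intrinsics"]); d=np.array([(uv[0]-K[0,2])/K[0,0],(uv[1]-K[1,2])/K[1,1]]); s=d.copy()
    for _ in range(20): s=d/(1+c["k1"]*(s@s))
    T=np.array(c["cam_to_world"]); r=T[:3,:3]@[s[0],-s[1],-1]; return T[:3,3]+r*(z-T[2,3])/r[2]
def save(c,n,s=1.5): cv2.imwrite("pics/"+n,cv2.resize(c["frame"][:,:,::-1],None,fx=s,fy=s))
def st():
    o=telemetry.get_obs(); print(o["clock"],np.round(o["position"],4),np.round(R.from_quat(o["ee_rot"]).as_matrix(),3).tolist(),np.round(o["ft_force"],1),o["grip_width"],np.round(o["joint_pos"],2))
E
python3 - <<'E'
from h import *
st()
for n in ("top","scene"):
    c=viewer.camera(n); save(c,n+"0.png"); print(n,np.round(c["cam_to_world"],2).tolist())
    find(c,["tray","rest_left","rest_middle","rest_right","cover_handle","cover_hinge","forceps","spatula","spatula_grip","glass_rod","crucible","dropper","flask","jar","pen","petri","beaker","wash_bottle"],n=1)
E
```

```text
0.0 [ 0.2811 -0.5578  0.2305] [[-0.001, 0.893, 0.45], [0.001, 0.45, -0.893], [-1.0, -0.0, -0.001]] [ 0.3  0.4 -0.4] 0.997345881473794 [ 1.08  0.33 -0.06  1.46  0.02  1.35 -0.09]
top [[0.0, 0.98, -0.18, 0.39], [-1.0, 0.0, 0.0, -0.08], [0.0, 0.18, 0.98, 1.08], [0.0, 0.0, 0.0, 1.0]]
tray [ 0.539  0.164 -0.   ] 0.84
rest_left [0.548 0.217 0.013] 0.91
rest_middle [0.538 0.173 0.012] 0.87
rest_right [0.536 0.124 0.015] 0.87
cover_handle [0.426 0.178 0.039] 0.86
cover_hinge [0.637 0.164 0.034] 0.88
forceps [ 0.673 -0.236  0.002] 0.47
spatula [ 0.437 -0.132 -0.001] 0.74
spatula_grip [ 0.399 -0.117  0.009] 0.45
glass_rod [ 0.42  -0.326 -0.   ] 0.53
crucible [ 0.432 -0.226 -0.003] 0.61
dropper [ 0.544 -0.222  0.001] 0.64
flask [ 0.653 -0.056  0.007] 0.88
jar [ 0.615 -0.358  0.001] 0.81
pen [ 0.348  0.199 -0.002] 0.56
petri [ 0.385 -0.007  0.001] 0.74
beaker [ 0.726 -0.342  0.001] 0.91
wash_bottle [ 0.386 -0.007 -0.001] 0.74
scene [[-0.77, 0.45, -0.46, 0.08], [-0.64, -0.51, 0.57, 0.54], [0.01, 0.73, 0.68, 0.78], [0.0, 0.0, 0.0, 1.0]]
tray [0.544 0.173 0.002] 0.85
rest_left [0.544 0.22  0.015] 0.85
rest_middle [0.542 0.171 0.018] 0.98
rest_right [0.537 0.128 0.013] 0.75
cover_handle [0.426 0.178 0.036] 0.67
cover_hinge [0.638 0.171 0.036] 0.63
forceps [ 0.673 -0.237 -0.   ] 0.39
spatula [0.539 0.129 0.015] 0.56
spatula_grip [ 0.403 -0.118  0.006] 0.56
glass_rod [ 0.417 -0.327  0.   ] 0.58
crucible [ 0.433 -0.219  0.001] 0.68
dropper [ 0.54  -0.22   0.003] 0.58
jar [ 0.62  -0.357 -0.004] 0.75
pen [0.35  0.201 0.002] 0.58
petri [ 0.389  0.    -0.003] 0.66
beaker [ 0.728 -0.343  0.003] 0.93
wash_bottle [ 0.797 -0.158  0.001] 0.59
```

View pics/top0.png

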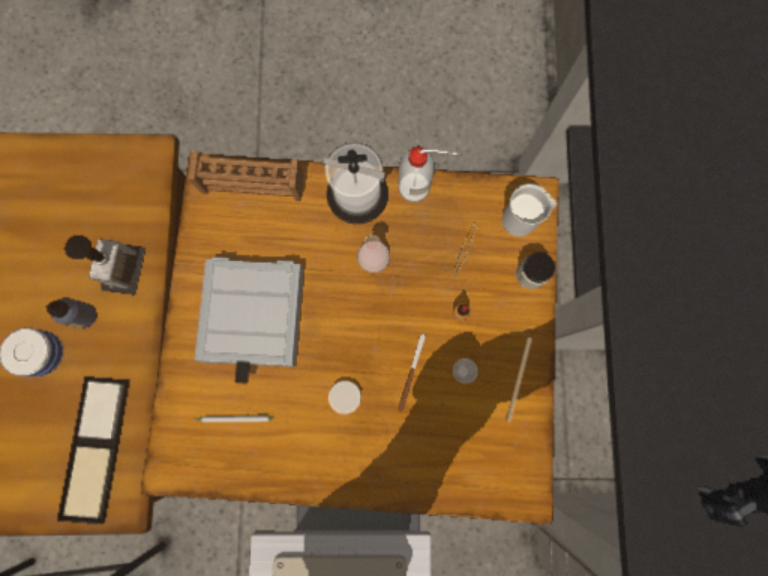

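View pics/scene0.png

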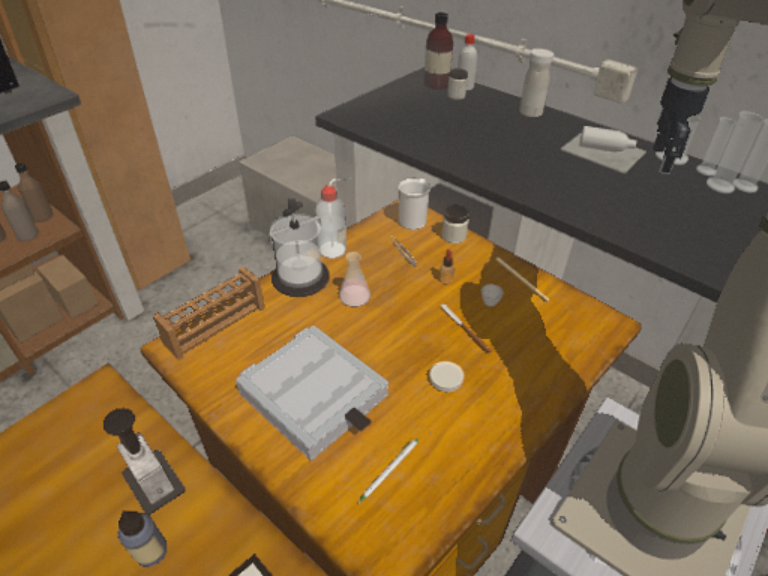

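The top view (1.5x scale) shows the tray at about (205..301, 258..366) with its handle at (242,372). The spatula runs from (422,335) at the blade to (403,410) at the grip. The rod runs (529,339)–(510,420) and the forceps (473,225)–(457,273). The gripper hovers over a raised black bench on the right, which the scene view also shows. I'll turn these pixels into poses.

```bash
python3 - <<'E'
from h import *
c=viewer.camera("top")
for n,a,z in [("tray",[(205,258),(301,262),(297,366),(196,361)],.038),("handle",[(242,381)],.038),("spat tip,grip",[(422,335),(403,410)],.005),("rod",[(529,339),(510,420)],.004),("forceps",[(473,225),(457,273)],.005),("bench edge z0.0/.2",[(600,360)],.0),("bench",[(600,360)],.2)]:
    P=np.array([unproj(c,np.array(p)/1.5,z) for p in a]); print(n,np.round(P[:,:2],3).tolist(), np.round(P[:,:2].mean(0),3))
    if len(a)==2: d=P[1]-P[0]; print("  len",np.linalg.norm(d),"ang",np.degrees(np.arctan2(d[1],d[0])))
find(c,["spatula","glass_rod","forceps","tray","cover_handle","cover_hinge"],n=1)
print(spot_in("forceps",c)[:1])
st()
E
```

```text
tray [[0.64, 0.254], [0.633, 0.076], [0.44, 0.078], [0.449, 0.26]] [0.541 0.167]
handle [[0.414, 0.176]] [0.414 0.176]
spat tip,grip [[0.5, -0.15], [0.362, -0.114]] [ 0.431 -0.132]
  len 0.14275413927669303 ang 165.2181433120158
rod [[0.493, -0.351], [0.344, -0.31]] [ 0.418 -0.33 ]
  len 0.15403401662984814 ang 164.3961315196158
forceps [[0.714, -0.252], [0.619, -0.219]] [ 0.667 -0.235]
  len 0.10097895906372507 ang 160.9003096971623
bench edge z0.0/.2 [[0.454, -0.482]] [ 0.454 -0.482]
bench [[0.443, -0.408]] [ 0.443 -0.408]
spatula [ 0.439 -0.13  -0.001] 0.64
glass_rod [ 0.423 -0.329 -0.001] 0.46
forceps [ 0.671 -0.235  0.005] 0.4
tray [0.541 0.169 0.003] 0.73
cover_handle [0.424 0.175 0.036] 0.76
cover_hinge [0.633 0.164 0.037] 0.94
[]
2.3 [ 0.2813 -0.5582  0.2313] [[0.0, 0.893, 0.45], [-0.0, 0.45, -0.893], [-1.0, 0.0, 0.0]] [-0.4 -0.4 -0.3] 0.997777579423071 [ 1.08  0.33 -0.06  1.46  0.02  1.35 -0.09]
```

```bash
python3 -m crank '[[0,[0,0,4],[0,0,0]],[0,[1,1.5,3],[0,0,0]],[0,[2,3.4,0],[0,0,-0.05]],[0,[2,3.4,0],[0,0,-0.05]],[0,[2,3.4,0],[0,0,-0.05]],[0,[2,3.4,0],[0,0,-0.05]],[0,[2,3.4,0],[0,0,-0.05]],[0,[2,3.4,0],[0,0,-0.05]],[0,[2,3.4,0],[0,0,-0.05]],[0,[2,3.4,0],[0,0,-0.05]],[0,[2,3.4,0],[0,0,-0.05]],[0,[2,3.4,0],[0,0,-0.06]]]' 20
python3 -m crank '[[0,[-0.8,3.8,-1],[0,0,0]],[0,[-0.8,3.8,-1],[0,0,0]],[0,[-0.8,3.8,-1],[0,0,0]],[0,[-0.8,3.8,-1],[0,0,0]],[0,[-0.8,3.8,-1],[0,0,0]],[0,[-0.8,3.8,-1],[0,0,0]],[0,[-0.8,3.8,-1],[0,0,0]],[0,[-0.8,3.8,-1],[0,0,0]],[0,[-0.8,3.8,-1],[0,0,0]],[0,[0,0,0],[0,0,0]]]'
python3 - <<'E'
from h import *
st(); c=viewer.camera("wrist"); save(c,"w1.png",1.2); print(np.round(c["cam_to_world"],2).tolist()); find(c,["cover_handle","cover_hinge","tray"],n=1)
E
```

```text
clock: 3.3
position: [0.4919, -0.2014, 0.3017]
ee_rot: [0.511, 0.488, -0.511, 0.489]
ft_force: [1.4, -0.1, 0.1]
grip_width: 0.997
clock: 4.13
position: [0.4164, 0.1459, 0.2104]
ee_rot: [0.509, 0.492, -0.508, 0.491]
ft_force: [-0.3, 0.5, 0.4]
grip_width: 1.001
4.1333 [0.4164 0.1459 0.2104] [[-0.001, 0.999, -0.034], [0.001, -0.034, -0.999], [-1.0, -0.001, -0.001]] [-0.3  0.5  0.4] 1.00116404520533 [ 0.29 -0.03 -0.7   1.91 -0.02  1.25 -2.01]
[[-0.04, 0.96, 0.29, 0.49], [-1.0, -0.03, -0.01, 0.14], [-0.0, -0.29, 0.96, 0.35], [0.0, 0.0, 0.0, 1.0]]
cover_handle [0.428 0.178 0.04 ] 0.88
cover_hinge [0.539 0.126 0.013] 0.71
tray [ 0.539  0.174 -0.001] 0.69
```

View pics/w1.png

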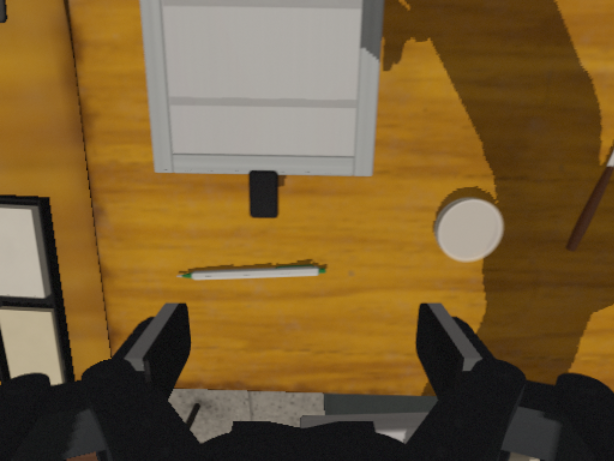

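The wrist view shows the handle tab at about (263,193) in the 1.2x picture, clear of the pen at (252,272). The network's handle position agrees between cameras to 3 mm, so I'll go down and grip it.

```bash
python3 -m crank '[[0.4,[0.5,3.2,-2],[0,0,0]],[0.4,[0,0,-4],[0,0,0]],[0.4,[0,0,-4],[0,0,0]],[0.4,[0,0,-3.8],[0,0,0]],[0.4,[0,0,-3],[0,0,0]],[0.4,[0,0,-2],[0,0,0]],[0.4,[0,0,0],[0,0,0]],[1,[0,0,0],[0,0,0]],[1,[0,0,0],[0,0,0]],[1,[0,0,0],[0,0,0]],[1,[0,0,0],[0,0,0]],[1,[0,0,0],[0,0,0]]]' 30
```

```text
clock: 5.33
position: [0.4247, 0.1784, 0.0263]
ee_rot: [0.513, 0.492, -0.506, 0.489]
ft_force: [-6.4, 28.9, -1.6]
grip_width: 0.272
```

```bash
cat > arc.py <<'E'
from h import *
def arc(t0,t1,a0,a1,n,r=0.213,g=0.014,yaw=-2.4):
    y=np.radians(yaw); f=np.linspace(0,1,n+1)
    def tcp(t,a):
        h=-r*np.cos(t)+.004*np.sin(t)+g*np.sin(a); z=r*np.sin(t)+.004*np.cos(t)-g*np.cos(a); return np.array([h*np.cos(y),h*np.sin(y),z])*100
    P=np.array([tcp(t0+(t1-t0)*k,a0+(a1-a0)*k) for k in f]); D=np.diff(np.round(P-P[0],1),axis=0)
    print([np.round(d,1).tolist() for d in D], "turn/row y",round(-(a1-a0)/n,3))
E
python3 -c "
from arc import *
arc(0,1.5,0,.5,24)"
```

```text
[[0.1, -0.0, 1.3], [0.2, 0.0, 1.4], [0.2, 0.0, 1.3], [0.4, 0.0, 1.3], [0.4, -0.1, 1.2], [0.5, 0.0, 1.3], [0.6, 0.0, 1.2], [0.6, 0.0, 1.2], [0.8, -0.1, 1.1], [0.7, 0.0, 1.1], [0.9, 0.0, 1.1], [0.9, -0.1, 1.0], [1.0, 0.0, 0.9], [1.0, 0.0, 0.9], [1.1, -0.1, 0.8], [1.2, 0.0, 0.7], [1.2, -0.1, 0.7], [1.2, 0.0, 0.6], [1.2, -0.1, 0.5], [1.3, -0.1, 0.5], [1.3, 0.0, 0.3], [1.4, -0.1, 0.3], [1.3, 0.0, 0.2], [1.3, -0.1, 0.1]] turn/row y -0.021
```

```bash
python3 -m crank '[[1,[0,0.2,0],[0,0,0]],[1,[0.1,0,1.3],[0,-0.021,0]],[1,[0.2,0,1.4],[0,-0.021,0]],[1,[0.2,0,1.3],[0,-0.021,0]],[1,[0.4,0,1.3],[0,-0.021,0]],[1,[0.4,-0.1,1.2],[0,-0.021,0]],[1,[0.5,0,1.3],[0,-0.021,0]]]'
python3 -m crank '[[1,[0.6,0,1.2],[0,-0.021,0]],[1,[0.6,0,1.2],[0,-0.021,0]],[1,[0.8,-0.1,1.1],[0,-0.021,0]],[1,[0.7,0,1.1],[0,-0.021,0]],[1,[0.9,0,1.1],[0,-0.021,0]],[1,[0.9,-0.1,1],[0,-0.021,0]]]'
```

```text
clock: 5.92
position: [0.4451, 0.1776, 0.106]
ee_rot: [0.546, 0.458, -0.472, 0.52]
ft_force: [9.5, 20.3, -6.6]
grip_width: 0.269
clock: 6.42
position: [0.489, 0.1754, 0.1726]
ee_rot: [0.574, 0.424, -0.437, 0.547]
ft_force: [7.9, 22.6, -11.1]
grip_width: 0.27
```

```bash
python3 -m crank '[[1,[1,0.1,0.9],[0,-0.021,0]],[1,[1,0.1,0.9],[0,-0.021,0]],[1,[1.1,0,0.8],[0,-0.021,0]],[1,[1.2,0,0.7],[0,-0.021,0]],[1,[1.2,0,0.7],[0,-0.021,0]],[1,[1.2,0,0.6],[0,-0.021,0]],[1,[1.2,-0.1,0.5],[0,-0.021,0]],[1,[1.3,-0.1,0.5],[0,-0.021,0]],[1,[1.3,0,0.3],[0,-0.021,0]],[1,[1.4,-0.1,0.3],[0,-0.021,0]],[1,[1.3,0,0.2],[0,-0.021,0]],[1,[1.3,-0.1,0.1],[0,-0.021,0]]]'
python3 -m crank '[[1,[0,0,0],[0,0,0]],[1,[0,0,0],[0,0,0]]]'
python3 - <<'E'
from h import *
st(); c=viewer.camera("scene"); save(c,"s2.png",1.2); find(c,["cover_handle","cover_hinge"],n=1)
E
```

```text
clock: 7.42
position: [0.6342, 0.1686, 0.2368]
ee_rot: [0.623, 0.35, -0.365, 0.596]
ft_force: [-1.9, 3.4, 5.8]
grip_width: 0.269
clock: 7.58
position: [0.6342, 0.1687, 0.2367]
ee_rot: [0.623, 0.35, -0.365, 0.596]
ft_force: [-0.6, 3.0, 5.5]
grip_width: 0.27
7.5833 [0.6342 0.1687 0.2367] [[0.488, 0.872, -0.037], [0.002, -0.044, -0.999], [-0.873, 0.487, -0.023]] [-0.6  3.   5.5] 0.2702051631696167 [ 0.21  0.13 -0.69  1.82  0.42  0.8  -2.3 ]
cover_handle [ 0.799 -0.157 -0.   ] 0.69
cover_hinge [0.637 0.17  0.033] 0.69
```

View pics/s2.png

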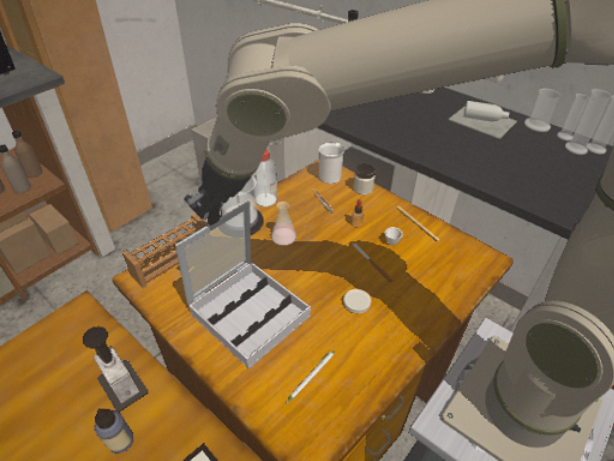

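The cover stands open at about 1.5 rad, and the forceps, spatula, rod and everything else are undisturbed. I'll release it and head for the forceps.

```bash
python3 -m crank '[[0,[0,0,0],[0,0,0]],[0,[0,0,0],[0,0,0]],[0,[0,0,0],[0,0,0]],[0,[-0.5,0,0.9],[0,0,0]],[0,[-1.5,0,2.6],[0,0,0]],[0,[-1,0,2],[0,0.08,0]],[0,[0.5,-2,0],[0,0.085,0]],[0,[0.5,-3.5,0],[0,0.085,0]],[0,[0.6,-4,0],[0,0.085,0]],[0,[0.6,-4,0],[0,0.085,0]],[0,[0.6,-4,0],[0,0.085,0]],[0,[0.6,-4,0],[0,0,-0.07]]]'
python3 -m crank '[[0,[0.6,-4,-1],[0,0,-0.07]],[0,[0.6,-4,-1],[0,0,-0.07]],[0,[0.6,-4,-1],[0,0,-0.07]],[0,[0.5,-3.5,-2],[0,0,0]],[0,[0.5,-3.5,-2],[0,0,0]],[0,[0.5,-2.5,-2],[0,0,0]],[0,[0,0,0],[0,0,0]]]'
python3 - <<'E'
from h import *
st(); c=viewer.camera("wrist"); save(c,"w3.png",1.2); find(c,["forceps","dropper","jar"],n=1)
c=viewer.camera("scene");  find(c,["cover_handle"],n=2)
E
```

```text
clock: 8.73
position: [0.6367, -0.0496, 0.2872]
ee_rot: [-0.526, -0.474, 0.529, -0.469]
ft_force: [1.9, 0.5, -0.9]
grip_width: 1.001
clock: 9.32
position: [0.6661, -0.2698, 0.1931]
ee_rot: [-0.573, -0.412, 0.578, -0.409]
ft_force: [-0.9, -1.2, -1.0]
grip_width: 0.997
9.3167 [ 0.6661 -0.2698  0.1931] [[-0.008, 0.946, -0.325], [-0.001, -0.325, -0.946], [-1.0, -0.007, 0.003]] [-0.9 -1.2 -1. ] 0.9968188986656047 [ 0.58  0.6  -0.42  1.19  0.24  1.4  -1.71]
forceps [ 0.67  -0.235 -0.003] 0.6
dropper [ 0.547 -0.22  -0.003] 0.74
jar [ 0.619 -0.355 -0.001] 0.92
cover_handle [0.621 0.166 0.242] 0.64
```

View pics/w3.png

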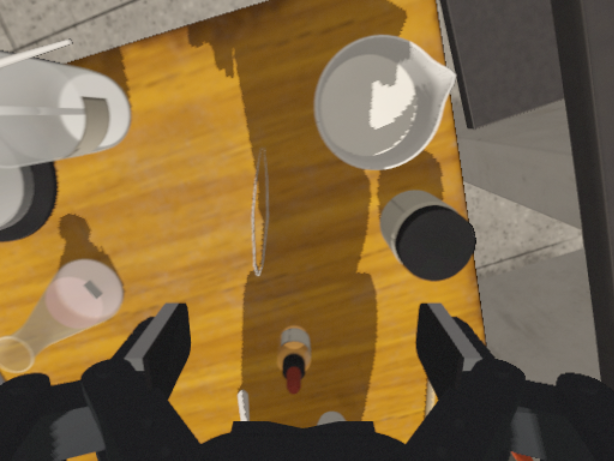

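Forceps ends show at (264,150) and (258,275) in the 1.2x picture. Beaker, jar and dropper are clear of the finger span.

```bash
python3 - <<'E'
from h import *
c=viewer.camera("wrist"); a,b=[unproj(c,np.array(p)/1.2,.004) for p in [(264,150),(258,275)]]
print(a,b,(a+b)/2,np.linalg.norm(a-b),np.degrees(np.arctan2(*(b-a)[1::-1]))); find(c,["forceps"],n=1)
# straight edge between: jaw yaw now
print(np.degrees(np.arctan2(-.946,-.325)))
E
```

```text
[ 0.72615899 -0.24392061  0.004     ] [ 0.61962415 -0.1988788   0.004     ] [ 0.67289157 -0.2213997   0.004     ] 0.11566518248071907 157.08187045760144
forceps [ 0.669 -0.235  0.   ] 0.6
-108.96025108341556
```

```bash
python3 - <<'E'
from h import *
st()
c=viewer.camera("wrist"); 
for p in [(.67,-.235,.004),(.547,-.22,.081),(.62,-.357,.071)]: print(proj(c,np.array(p))*1.2)
save(c,"w4.png",1.2)
for d in spot_in("forceps",c)[:2]: print(w(c,d["location"]),d["conf"])
g=cv2.cvtColor(c["frame"],cv2.COLOR_RGB2HSV)
print(c["k1"],np.round(c["intrinsics"],1).tolist())
E
```

```text
9.7167 [ 0.6698 -0.261   0.1996] [[0.001, 0.949, -0.316], [-0.0, -0.316, -0.949], [-1.0, 0.001, -0.0]] [0.2 0.9 0.7] 0.996241623908227 [ 0.57  0.59 -0.42  1.19  0.23  1.4  -1.72]
[275.54197789 213.73992171]
[303.21633213 384.46572528]
[447.72866441 246.7244608 ]
[ 0.67111105 -0.23548241  0.00532022] 0.65
[ 0.4885409  -0.14443284  0.00451781] 0.2
-0.020323708230598116 [[323.8, 0.0, 252.2], [0.0, 323.8, 196.3], [0.0, 0.0, 1.0]]
```

View pics/w4.png

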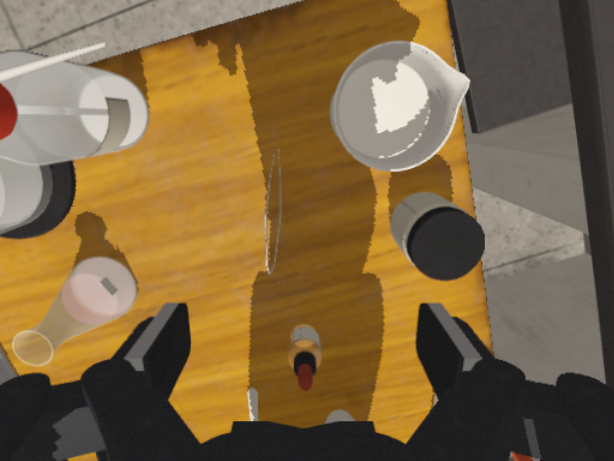

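The first picture was taken before the arm had settled. Now the forceps run (277,150)–(269,273), and the network's centre agrees within 2 px.

```bash
python3 -m crank '[[0.5,[0,2.5,-2],[0,0,-0.06]],[0.5,[0,0,-4],[0,0,0]],[0.5,[0,0,-4],[0,0,0]],[0.5,[0,0,-4],[0,0,0]],[0.5,[0,0,-3],[0,0,0]],[0.5,[0,0,-1.5],[0,0,0]],[0.5,[0,0,0],[0,0,0]],[0.5,[0,0,0],[0,0,0]],[0.5,[0,0,0],[0,0,0]]]'
```

```text
clock: 10.57
position: [0.671, -0.2375, 0.0162]
ee_rot: [0.587, 0.395, -0.585, 0.396]
ft_force: [-0.3, -1.1, 1.2]
grip_width: 0.497
```

```bash
python3 -m crank '[[0.5,[0,0.1,-0.9],[0,0,0]],[0.5,[0,0,-0.3],[0,0,0]],[0.5,[0,0,0],[0,0,0]],[1,[0,0,0],[0,0,0]],[1,[0,0,0],[0,0,0]],[1,[0,0,0],[0,0,0]],[1,[0,0,0],[0,0,0]],[1,[0,0,0],[0,0,0]],[1,[0,0,0],[0,0,0]]]' 35
```

```text
clock: 11.32
position: [0.6696, -0.2363, 0.0018]
ee_rot: [-0.586, -0.396, 0.586, -0.396]
ft_force: [-0.9, -0.2, 4.2]
grip_width: 0.148
```

```bash
python3 -m crank '[[1,[0,0,1],[0,0,0]],[1,[0,0,3],[0,0,0]],[1,[0,0,4],[0,0,0]],[1,[0,0,4],[0,0,0]],[1,[0,0,4],[0,0,0]],[1,[-1,1.8,3],[0,0,0]],[1,[-1.6,3.4,1],[0,0,0.03]],[1,[-1.6,3.4,0],[0,0,0.03]],[1,[-1.6,3.4,0],[0,0,0.03]],[1,[-1.6,3.4,0],[0,0,0.03]],[1,[-1.6,3.4,0],[0,0,0.03]],[1,[-1.6,3.4,0],[0,0,0.03]]]'
python3 -m crank '[[1,[-1.6,3.4,0],[0,0,0.03]],[1,[-1.6,3.4,0],[0,0,0.03]],[1,[-1.6,3.4,0],[0,0,0.03]],[1,[-1.6,3.4,0],[0,0,0.03]],[1,[-1.6,3.4,0],[0,0,0.035]],[1,[-1.4,3.4,0],[0,0,0]],[1,[0,0,0],[0,0,0]],[1,[0,0,0],[0,0,0]],[1,[0,0,0],[0,0,0]],[1,[0,0,0],[0,0,0]],[1,[0,0,0],[0,0,0]]]'
python3 - <<'E'
from h import *
st(); c=viewer.camera("wrist"); save(c,"w5.png",1.5); st(); find(c,["tray","rest_left","rest_middle","rest_right","forceps"],n=1)
c=viewer.camera("top"); find(c,["tray","rest_left","rest_middle","rest_right"],n=1)
E
```

```text
clock: 12.32
position: [0.562, -0.0127, 0.2019]
ee_rot: [-0.547, -0.447, 0.548, -0.447]
ft_force: [0.8, -0.0, -0.4]
grip_width: 0.147
clock: 13.23
position: [0.4698, 0.1885, 0.2013]
ee_rot: [-0.512, -0.487, 0.513, -0.487]
ft_force: [-0.8, -1.0, -1.1]
grip_width: 0.15
13.2333 [0.4698 0.1885 0.2013] [[-0.001, 0.999, -0.05], [-0.0, -0.05, -0.999], [-1.0, -0.001, 0.0]] [-0.8 -1.  -1.1] 0.15006631522291988 [ 0.22  0.16 -0.75  1.78  0.11  1.25 -2.18]
13.2833 [0.4698 0.1887 0.2013] [[-0.001, 0.999, -0.05], [-0.0, -0.05, -0.999], [-1.0, -0.001, 0.0]] [ 0.3 -0.3 -0.4] 0.145208747425528 [ 0.22  0.16 -0.75  1.78  0.11  1.25 -2.18]
tray [ 0.538  0.174 -0.002] 0.86
rest_left [0.544 0.222 0.012] 0.77
rest_middle [0.542 0.175 0.015] 0.72
rest_right [0.536 0.125 0.016] 0.74
forceps [0.473 0.185 0.2  ] 0.94
tray [0.546 0.167 0.001] 0.88
rest_middle [0.539 0.176 0.013] 0.8
rest_right [0.534 0.124 0.015] 0.63
```

View pics/w5.png

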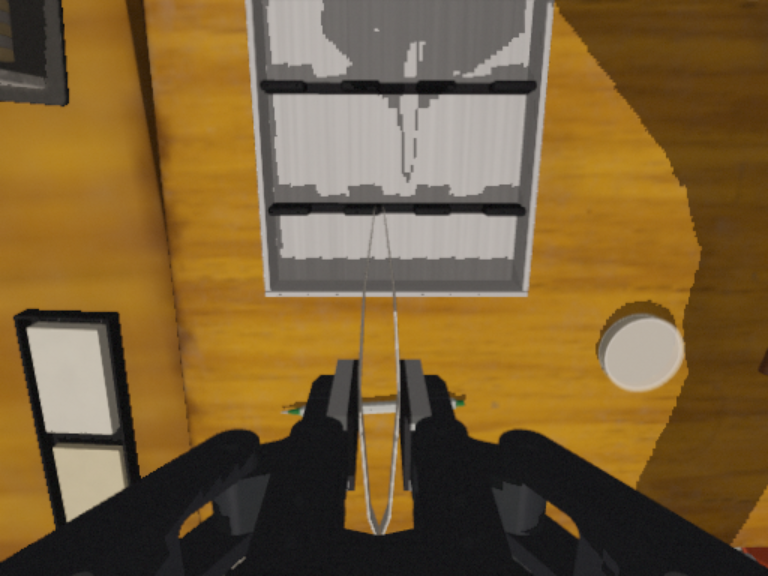

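Forceps are held squarely. Bar notches show at left 327, middle 399, right 469 on the near bar (row 210) and 323, 398, 473 on the far bar (row 87).

```bash
python3 - <<'E'
from h import *
c=viewer.camera("wrist")
N=np.array([unproj(c,np.array(p)/1.5,.028)[:2] for p in [(327.5,207),(399,207),(469,207)]]); F=np.array([unproj(c,np.array(p)/1.5,.028)[:2] for p in [(323,84),(398,84),(473,84)]])
print(N,F); d=F-N; print("yaw",np.degrees(np.arctan2(d[:,1],d[:,0])),np.linalg.norm(d,axis=1)); M=(N+F)/2; print(M); v=M[0]-M[2]; print("yaw from y",np.degrees(np.arctan2(-v[0],v[1])),np.linalg.norm(v))
A=[unproj(c,np.array(p)/1.5,.2) for p in [(380,207),(379,533)]];print("forceps",A,np.degrees(np.arctan2(*(A[0]-A[1])[1::-1])))
E
```

```text
[[0.50800356 0.22110218]
 [0.50571028 0.17497569]
 [0.5035119  0.12979137]] [[0.58168812 0.21801467]
 [0.57941597 0.17280226]
 [0.57725862 0.12756152]]
yaw [-2.39938775 -1.68904771 -1.73189829] [0.07374922 0.07373773 0.07378042]
[[0.54484584 0.21955843]
 [0.54256313 0.17388898]
 [0.54038526 0.12867644]]
yaw from y -2.8098799917352584 0.09099138412055319
forceps [array([0.5266107 , 0.18669557, 0.2       ]), array([0.40822825, 0.19281041, 0.2       ])] -2.956886051386615
```

```bash
python3 -m crank '[[1,[3.8,1.6,0],[0,0,0.005]],[1,[3.7,1.4,0],[0,0,0]],[1,[0,0,-4],[0,0,0]],[1,[0,0,-4],[0,0,0]],[1,[0,0,-4],[0,0,0]],[1,[0,0,-2],[0,0,0]],[1,[0,0,-1],[0,0,0]],[1,[0,0,0],[0,0,0]],[1,[0,0,0],[0,0,0]],[1,[0,0,0],[0,0,0]],[1,[0,0,0],[0,0,0]],[1,[0,0,0],[0,0,0]]]'
python3 - <<'E'
from h import *
st(); c=viewer.camera("wrist"); save(c,"w6.png",1.2)
E
```

```text
clock: 14.83
position: [0.5452, 0.2201, 0.0529]
ee_rot: [0.511, 0.489, -0.51, 0.489]
ft_force: [-0.1, -0.6, -0.5]
grip_width: 0.149
14.8333 [0.5452 0.2201 0.0529] [[0.001, 0.999, -0.043], [0.0, -0.043, -0.999], [-1.0, 0.001, -0.001]] [-0.1 -0.6 -0.5] 0.14921334763756963 [ 0.08  0.51 -0.68  1.72  0.36  1.04 -2.33]
```

View pics/w6.png

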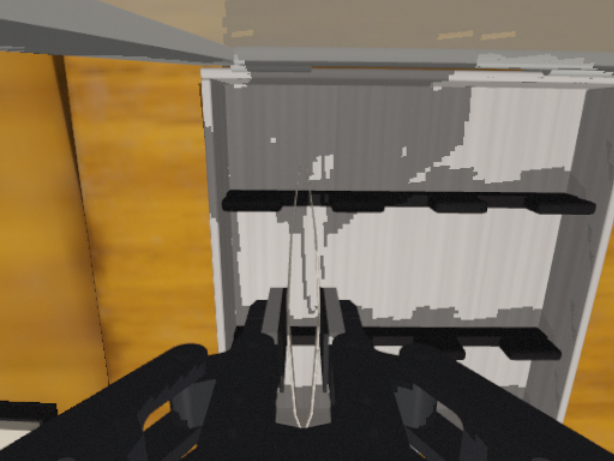

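The forceps (x about 304) sit over the left notch (281–332 at the far bar). I'll lower them.

```bash
python3 -m crank '[[1,[0,-0.1,-1.5],[0,0,0]],[1,[0,0,-1],[0,0,0]],[1,[0,0,-0.6],[0,0,0]],[1,[0,0,-0.3],[0,0,0]],[1,[0,0,-0.2],[0,0,0]],[1,[0,0,-0.1],[0,0,0]],[1,[0,0,0],[0,0,0]],[1,[0,0,0],[0,0,0]]]'
```

```text
clock: 15.55
position: [0.5439, 0.2187, 0.0157]
ee_rot: [-0.51, -0.489, 0.511, -0.489]
ft_force: [-8.4, -3.7, 15.1]
grip_width: 0.147
```

```bash
python3 -m crank '[[0.65,[0,0,0],[0,0,0]],[0.65,[0,0,0],[0,0,0]],[0.65,[0,0,0],[0,0,0]],[0.65,[0,0,0],[0,0,0]],[0.65,[0,0,1],[0,0,0]],[0.65,[0,0,3],[0,0,0]],[0.65,[0,0,4],[0,0,0]],[0.4,[0,0,4],[0,0,0]],[0.4,[0,0,4],[0,0,0]],[0.4,[-1,-3,2],[0,0,0]],[0.4,[-1.4,-3.5,1],[0,0,-0.03]],[0.4,[-1.4,-3.5,0],[0,0,-0.03]]]' 30
python3 -m crank '[[0.4,[-1.4,-3.5,0],[0,0,-0.03]],[0.4,[-1.4,-3.5,0],[0,0,-0.03]],[0.4,[-1.4,-3.5,0],[0,0,-0.03]],[0.4,[-1.4,-3.5,0],[0,0,-0.03]],[0.4,[-1.4,-3.5,0],[0,0,-0.04]],[0.4,[-1.4,-3.5,0],[0,0,0]],[0.4,[-1.4,-3.4,0],[0,0,0]],[0.4,[0,0,0],[0,0,0]],[0.4,[0,0,0],[0,0,0]],[0.4,[0,0,0],[0,0,0]],[0.4,[0,0,0],[0,0,0]],[0.4,[0,0,0],[0,0,0]]]'
python3 - <<'E'
from h import *
st(); c=viewer.camera("wrist"); save(c,"w7.png",1.2); find(c,["spatula","spatula_grip"],n=1)
c=viewer.camera("top"); find(c,["forceps","glass_rod"],n=1)
E
```

```text
clock: 16.55
position: [0.5068, 0.1192, 0.2077]
ee_rot: [0.526, 0.473, -0.524, 0.474]
ft_force: [-0.2, -1.7, 0.1]
grip_width: 0.603
clock: 17.55
position: [0.4088, -0.124, 0.2045]
ee_rot: [-0.561, -0.431, 0.561, -0.43]
ft_force: [-0.3, 0.2, 0.2]
grip_width: 0.598
17.55 [ 0.4088 -0.124   0.2045] [[-0.001, 0.966, -0.258], [0.0, -0.258, -0.966], [-1.0, -0.001, -0.0]] [-0.3  0.2  0.2] 0.5983872792251972 [ 0.68 -0.07 -0.47  1.96 -0.03  1.24 -1.61]
spatula [ 0.388 -0.001 -0.003] 0.63
spatula_grip [ 0.402 -0.119  0.008] 0.95
forceps [ 0.615 -0.357 -0.001] 0.6
glass_rod [ 0.422 -0.326 -0.   ] 0.56
```

View pics/w7.png

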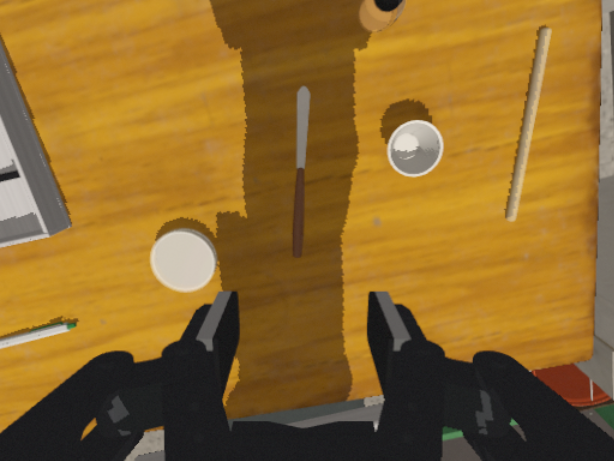

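The wrist view has the spatula from blade tip (304,87) through the joint (300,168) to the grip end (297,256). The rod runs (545,28)–(512,219).

```bash
python3 - <<'E'
from h import *
c=viewer.camera("wrist")
t,j,g=[unproj(c,np.array(p)/1.2,.005) for p in [(304,87),(300,168),(297,256)]]; print(t,j,g,np.linalg.norm(g-t)); d=(g-j); print(np.degrees(np.arctan2(d[1],d[0])),np.degrees(np.arctan2(*(g-t)[1::-1])))
u=(g-t)/np.linalg.norm(g-t); print("grasp +12mm:", (g+t)/2+.012*u, "via j", j+.020*u)
a,b=[unproj(c,np.array(p)/1.2,.004) for p in [(545,28),(512,219)]]; print("rod",a,b,(a+b)/2,np.linalg.norm(a-b),np.degrees(np.arctan2(*(b-a)[1::-1])))
E
```

```text
[ 0.50329248 -0.15129622  0.005     ] [ 0.43986434 -0.13059283  0.005     ] [ 0.36166506 -0.10637929  0.005     ] 0.14857946464006755
162.79543677683282 162.4036519100491
grasp +12mm: [ 0.42104025 -0.12521004  0.005     ] via j [ 0.42080014 -0.12454665  0.005     ]
rod [ 0.49686975 -0.35015373  0.004     ] [ 0.34458375 -0.30606171  0.004     ] [ 0.42072675 -0.32810772  0.004     ] 0.1585406312468301 163.85245651882636
```

```bash
python3 -m crank '[[0.5,[1.2,-0.1,-2],[0,0,-0.043]],[0.5,[0,0,-4],[0,0,0]],[0.5,[0,0,-4],[0,0,0]],[0.5,[0,0,-4],[0,0,0]],[0.5,[0,0,-3],[0,0,0]],[0.5,[0,0,-2],[0,0,0]],[0.5,[0,0,-0.8],[0,0,0]],[0.5,[0,0,0],[0,0,0]],[0.5,[0,0,0],[0,0,0]],[0.5,[0,0,0],[0,0,0]],[0.5,[0,0,0],[0,0,0]]]' 30
```

```text
clock: 18.82
position: [0.4214, -0.1266, 0.0078]
ee_rot: [0.571, 0.417, -0.57, 0.418]
ft_force: [-0.2, 1.2, 0.5]
grip_width: 0.5
```

```bash
python3 -m crank '[[0.5,[0,0.1,-0.4],[0,0,0]],[0.5,[0,0,0],[0,0,0]],[1,[0,0,0],[0,0,0]],[1,[0,0,0],[0,0,0]],[1,[0,0,0],[0,0,0]],[1,[0,0,0],[0,0,0]],[1,[0,0,0],[0,0,0]],[1,[0,0,0.5],[0,0,0]],[1,[0,0,2],[0,0,0]],[1,[0,0,4],[0,0,0]],[1,[0,0,4],[0,0,0]],[1,[0,0,4],[0,0,0]]]' 35
python3 -m crank '[[1,[1.2,3.7,0],[0,0,0.04]],[1,[1.2,3.7,0],[0,0,0.04]],[1,[1.2,3.7,0],[0,0,0.04]],[1,[1.2,3.7,0],[0,0,0.04]],[1,[1.2,3.7,0],[0,0,0.04]],[1,[1.2,3.7,0],[0,0,0.04]],[1,[1.2,3.7,0],[0,0,0.022]],[1,[1.2,3.7,0],[0,0,0]],[1,[0,0,0],[0,0,0]],[1,[0,0,0],[0,0,0]],[1,[0,0,0],[0,0,0]],[1,[0,0,0],[0,0,0]]]'
python3 - <<'E'
from h import *
st(); c=viewer.camera("wrist"); save(c,"w8.png",1.2); find(c,["spatula","spatula_grip","forceps","rest_middle","rest_left"],n=1)
E
```

```text
clock: 19.82
position: [0.4197, -0.1246, 0.1492]
ee_rot: [-0.57, -0.419, 0.571, -0.418]
ft_force: [1.2, -1.0, 0.1]
grip_width: 0.099
clock: 20.82
position: [0.5163, 0.1694, 0.1473]
ee_rot: [-0.511, -0.488, 0.512, -0.488]
ft_force: [-0.0, -0.5, 0.2]
grip_width: 0.097
20.8167 [0.5163 0.1694 0.1473] [[-0.001, 0.999, -0.046], [-0.001, -0.046, -0.999], [-1.0, -0.001, 0.001]] [-0.  -0.5  0.2] 0.0970107346326321 [ 0.24  0.3  -0.74  1.75  0.22  1.17 -2.19]
spatula [0.542 0.174 0.002] 0.59
spatula_grip [0.498 0.167 0.152] 0.79
forceps [0.543 0.216 0.014] 0.93
rest_middle [0.542 0.176 0.015] 0.72
rest_left [0.538 0.123 0.018] 0.73
```

View pics/w8.png

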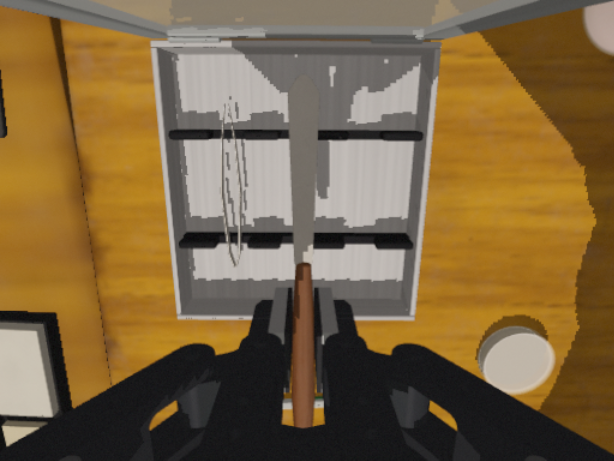

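The forceps lie in the left notches and the spatula is held straight over the middle line with its grip towards the handle. I'll lower it.

```bash
python3 -m crank '[[1,[1.3,0.4,-1],[0,0,0]],[1,[0,0,-4],[0,0,0]],[1,[0,0,-3],[0,0,0]],[1,[0,0,-1],[0,0,0]],[1,[0,0,0],[0,0,0]],[1,[0,0,0],[0,0,0]],[1,[0,0,0],[0,0,0]],[1,[0,0,0],[0,0,0]]]'
python3 -m crank '[[1,[0,0,-1.5],[0,0,0]],[1,[0,0,-1],[0,0,0]],[1,[0,0,-0.7],[0,0,0]],[1,[0,0,-0.4],[0,0,0]],[1,[0,0,0],[0,0,0]],[1,[0,0,0],[0,0,0]]]'
```

```text
clock: 21.78
position: [0.5305, 0.1753, 0.0594]
ee_rot: [0.512, 0.488, -0.51, 0.489]
ft_force: [0.6, 0.1, 0.6]
grip_width: 0.1
clock: 22.28
position: [0.5293, 0.175, 0.0215]
ee_rot: [-0.511, -0.489, 0.511, -0.489]
ft_force: [0.5, -0.7, 0.1]
grip_width: 0.104
```

```bash
python3 -m crank '[[1,[0,-0.1,-0.2],[0,0,0]],[1,[0,0,-0.2],[0,0,0]],[1,[0,0,-0.1],[0,0,0]],[1,[0,0,0],[0,0,0]],[1,[0,0,0],[0,0,0]]]'
```

```text
clock: 22.7
position: [0.5294, 0.1738, 0.0165]
ee_rot: [-0.511, -0.489, 0.511, -0.489]
ft_force: [-0.1, -0.2, 1.3]
grip_width: 0.098
```

```bash
python3 -m crank '[[1,[0,0,-0.2],[0,0,0]],[1,[0,0,0],[0,0,0]],[0.65,[0,0,0],[0,0,0]],[0.65,[0,0,0],[0,0,0]],[0.65,[0,0,0],[0,0,0]],[0.65,[0,0,0.5],[0,0,0]],[0.65,[0,0,2],[0,0,0]],[0.65,[0,0,4],[0,0,0]],[0.5,[0,0,4],[0,0,0]],[0.5,[0,0,4],[0,0,0]],[0.5,[-0.5,-2,2],[0,0,0]],[0.5,[-0.8,-4,0],[0,0,-0.03]]]' 30
python3 -m crank '[[0.5,[-0.8,-4,0],[0,0,-0.03]],[0.5,[-0.8,-4,0],[0,0,-0.03]],[0.5,[-0.8,-4,0],[0,0,-0.03]],[0.5,[-0.8,-4,0],[0,0,-0.03]],[0.5,[-0.8,-4,0],[0,0,-0.03]],[0.5,[-0.8,-4,0],[0,0,-0.03]],[0.5,[-0.8,-4,0],[0,0,-0.026]],[0.5,[-0.8,-4,0],[0,0,0]],[0.5,[-0.8,-4,0],[0,0,0]],[0.5,[-0.8,-4,0],[0,0,0]],[0.5,[-0.8,-3.4,0],[0,0,0]],[0.5,[0,0,0],[0,0,0]]]'
python3 -m crank '[[0.5,[0,0,0],[0,0,0]],[0.5,[0,0,0],[0,0,0]],[0.5,[0,0,0],[0,0,0]],[0.5,[0,0,0],[0,0,0]]]'
python3 - <<'E'
from h import *
st(); c=viewer.camera("wrist"); save(c,"w9.png",1.2); find(c,["glass_rod"],n=1)
c=viewer.camera("scene"); find(c,["forceps","spatula","spatula_grip"],n=2)
E
```

```text
clock: 23.7
position: [0.5181, 0.1193, 0.185]
ee_rot: [0.519, 0.483, -0.513, 0.484]
ft_force: [0.7, -0.8, -0.4]
grip_width: 0.5
clock: 24.7
position: [0.4248, -0.3276, 0.1792]
ee_rot: [-0.566, -0.423, 0.568, -0.423]
ft_force: [-1.7, 0.6, 0.3]
grip_width: 0.5
clock: 25.03
position: [0.4289, -0.3188, 0.1795]
ee_rot: [-0.564, -0.426, 0.565, -0.426]
ft_force: [-0.2, -0.1, -0.5]
grip_width: 0.5
25.0333 [ 0.4289 -0.3188  0.1795] [[-0.001, 0.962, -0.274], [0.0, -0.274, -0.962], [-1.0, -0.001, 0.0]] [-0.2 -0.1 -0.5] 0.4996322503983419 [ 0.89  0.19 -0.38  1.75  0.08  1.21 -1.36]
glass_rod [ 0.423 -0.328  0.003] 0.71
forceps [0.549 0.213 0.015] 0.51
forceps [0.511 0.173 0.021] 0.15
spatula [0.544 0.17  0.002] 0.46
spatula [0.542 0.174 0.013] 0.44
spatula_grip [0.51  0.176 0.023] 0.67
spatula_grip [ 0.799 -0.155  0.002] 0.38
```

View pics/w9.png

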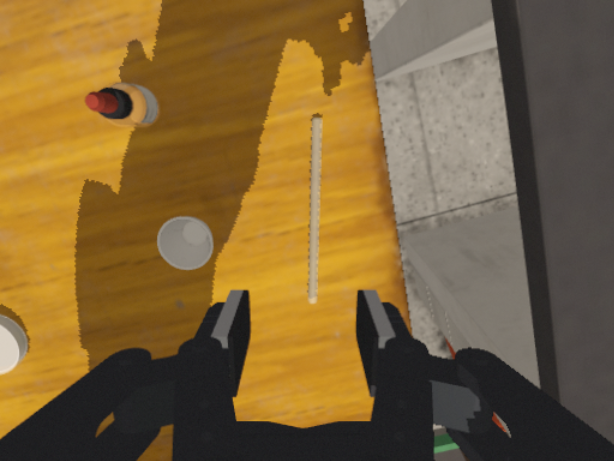

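The rod runs (318,118)–(312,301), and the bench is beyond the gap, clear of the fingers.

```bash
python3 - <<'E'
from h import *
c=viewer.camera("wrist")
a,b=[unproj(c,np.array(p)/1.2,.004) for p in [(318,118),(312,301)]]; print("rod",a,b,(a+b)/2,np.linalg.norm(a-b),np.degrees(np.arctan2(*(b-a)[1::-1])))
st()
E
```

```text
rod [ 0.49621932 -0.35165754  0.004     ] [ 0.34507418 -0.30425985  0.004     ] [ 0.42064675 -0.32795869  0.004     ] 0.15840262905572852 162.58906783307694
25.3833 [ 0.4284 -0.32    0.1794] [[-0.001, 0.961, -0.276], [0.0, -0.276, -0.961], [-1.0, -0.001, 0.0]] [-0.6  0.5 -0.4] 0.4983403863328637 [ 0.89  0.2  -0.37  1.75  0.08  1.21 -1.35]
```

```bash
python3 -m crank '[[0.5,[-0.7,-0.8,-1.5],[0,0,-0.012]],[0.5,[0,0,-4],[0,0,0]],[0.5,[0,0,-4],[0,0,0]],[0.5,[0,0,-4],[0,0,0]],[0.5,[0,0,-2.3],[0,0,0]],[0.5,[0,0,-1],[0,0,0]],[0.5,[0,0,0],[0,0,0]],[0.5,[0,0,0],[0,0,0]],[0.5,[0,0,0],[0,0,0]],[0.5,[0,0,0],[0,0,0]]]' 30
```

```text
clock: 26.22
position: [0.4225, -0.329, 0.0133]
ee_rot: [0.567, 0.421, -0.567, 0.423]
ft_force: [-0.0, -0.5, 0.0]
grip_width: 0.5
```

```bash
python3 -m crank '[[0.5,[0,0.1,-0.8],[0,0,0]],[0.5,[0,0,-0.3],[0,0,0]],[0.5,[0,0,0],[0,0,0]],[1,[0,0,0],[0,0,0]],[1,[0,0,0],[0,0,0]],[1,[0,0,0],[0,0,0]],[1,[0,0,0],[0,0,0]],[1,[0,0,0],[0,0,0]],[1,[0,0,0],[0,0,0]]]' 35
python3 -m crank '[[1,[0,0,0.5],[0,0,0]],[1,[0,0,2],[0,0,0]],[1,[0,0,4],[0,0,0]],[1,[0,0,4],[0,0,0]],[1,[0,0,4],[0,0,0]],[1,[0.5,2,0],[0,0,0]],[1,[0.9,3.8,0],[0,0,0.03]],[1,[0.9,3.8,0],[0,0,0.03]],[1,[0.9,3.8,0],[0,0,0.03]],[1,[0.9,3.8,0],[0,0,0.03]],[1,[0.9,3.8,0],[0,0,0.03]],[1,[0.9,3.8,0],[0,0,0.03]]]'
python3 -m crank '[[1,[0.9,3.8,0],[0,0,0.03]],[1,[0.9,3.8,0],[0,0,0.03]],[1,[0.9,3.8,0],[0,0,0.01]],[1,[0.9,3.8,0],[0,0,0]],[1,[0.9,3.8,0],[0,0,0]],[1,[0.5,1.5,0],[0,0,0]],[1,[0,0,0],[0,0,0]],[1,[0,0,0],[0,0,0]],[1,[0,0,0],[0,0,0]],[1,[0,0,0],[0,0,0]],[1,[0,0,0],[0,0,0]]]'
python3 - <<'E'
from h import *
c=viewer.camera("wrist"); save(c,"w10.png",1.2); st(); find(c,["glass_rod","spatula","spatula_grip","forceps","rest_right"],n=2)
E
```

```text
clock: 26.97
position: [0.4215, -0.3273, 0.0006]
ee_rot: [-0.567, -0.422, 0.568, -0.422]
ft_force: [-0.4, 0.8, 2.8]
grip_width: 0.084
clock: 27.97
position: [0.4802, -0.0774, 0.1457]
ee_rot: [-0.527, -0.472, 0.527, -0.471]
ft_force: [0.8, -0.2, -0.2]
grip_width: 0.084
clock: 28.88
position: [0.5303, 0.1244, 0.1454]
ee_rot: [-0.51, -0.489, 0.511, -0.489]
ft_force: [-0.1, 0.2, -0.6]
grip_width: 0.084
28.9333 [0.5303 0.1246 0.1454] [[-0.001, 0.999, -0.044], [-0.001, -0.044, -0.999], [-1.0, -0.001, 0.001]] [-0.2  0.2 -0.7] 0.08259954060708494 [ 0.3   0.3  -0.71  1.75  0.22  1.17 -2.09]
glass_rod [0.536 0.121 0.147] 0.6
spatula [0.537 0.173 0.009] 0.95
spatula_grip [0.507 0.178 0.022] 0.69
spatula_grip [0.545 0.222 0.014] 0.56
forceps [0.544 0.215 0.015] 0.57
forceps [0.539 0.126 0.018] 0.43
rest_right [0.539 0.125 0.017] 0.97
```

```bash
python3 -m crank '[[1,[0.9,0.4,-1],[0,0,0]],[1,[0,0,-4],[0,0,0]],[1,[0,0,-3],[0,0,0]],[1,[0,0,-1],[0,0,0]],[1,[0,0,0],[0,0,0]],[1,[0,0,0],[0,0,0]],[1,[0,0,0],[0,0,0]],[1,[0,0,-1.5],[0,0,0]],[1,[0,0,-1],[0,0,0]],[1,[0,0,-0.5],[0,0,0]],[1,[0,0,0],[0,0,0]],[1,[0,0,0],[0,0,0]]]'
```

```text
clock: 30.18
position: [0.5394, 0.13, 0.0258]
ee_rot: [-0.51, -0.49, 0.511, -0.489]
ft_force: [0.6, 0.4, 0.0]
grip_width: 0.081
```

```bash
python3 -m crank '[[1,[0,-0.1,-0.5],[0,0,0]],[1,[0,0,-0.4],[0,0,0]],[1,[0,0,-0.2],[0,0,0]],[1,[0,0,-0.1],[0,0,0]],[1,[0,0,0],[0,0,0]],[1,[0,0,0],[0,0,0]]]'
```

```text
clock: 30.68
position: [0.5394, 0.1287, 0.0145]
ee_rot: [-0.51, -0.489, 0.511, -0.489]
ft_force: [-6.9, -3.3, 15.2]
grip_width: 0.084
```

```bash
python3 -m crank '[[0.65,[0,0,0],[0,0,0]],[0.65,[0,0,0],[0,0,0]],[0.65,[0,0,0],[0,0,0]],[0.65,[0,0,0],[0,0,0]],[0.65,[0,0,0.5],[0,0,0]],[0.65,[0,0,2],[0,0,0]],[0.65,[0,0,4],[0,0,0]],[0.5,[0,0,4],[0,0,0]],[0.5,[0,0,4],[0,0,0]],[0.5,[-2,1.5,3],[0,0,0]],[0.5,[-2.5,1.5,1],[0,0,0]],[0.5,[-1,1,0],[0,0,0]]]' 30
python3 -m crank '[[0.5,[0,0,0],[0,0,0]],[0.5,[0,0,0],[0,0,0]],[0.5,[0,0,0],[0,0,0]],[0.5,[0,0,0],[0,0,0]],[0.5,[0,0,0],[0,0,0]]]'
python3 - <<'E'
from h import *
c=viewer.camera("wrist"); save(c,"w11.png",1.5); st(); find(c,["glass_rod","spatula","spatula_grip","forceps"],n=1)
c=viewer.camera("scene"); find(c,["cover_handle"],n=1)
E
```

```text
clock: 31.68
position: [0.4833, 0.1715, 0.2018]
ee_rot: [0.511, 0.489, -0.509, 0.491]
ft_force: [-0.2, 0.8, -0.0]
grip_width: 0.501
clock: 32.1
position: [0.4846, 0.1681, 0.1976]
ee_rot: [-0.51, -0.49, 0.511, -0.488]
ft_force: [-0.5, -0.0, 0.7]
grip_width: 0.501
32.15 [0.4846 0.1683 0.1977] [[-0.002, 0.999, -0.043], [0.0, -0.043, -0.999], [-1.0, -0.002, -0.0]] [-0.1  0.4  0.2] 0.5022254702486569 [ 0.28  0.18 -0.77  1.76  0.13  1.25 -2.14]
glass_rod [0.542 0.129 0.014] 0.85
spatula [0.542 0.172 0.011] 0.78
spatula_grip [0.509 0.177 0.021] 0.8
forceps [0.544 0.215 0.014] 0.65
cover_handle [0.618 0.168 0.241] 0.58
```

View pics/w11.png

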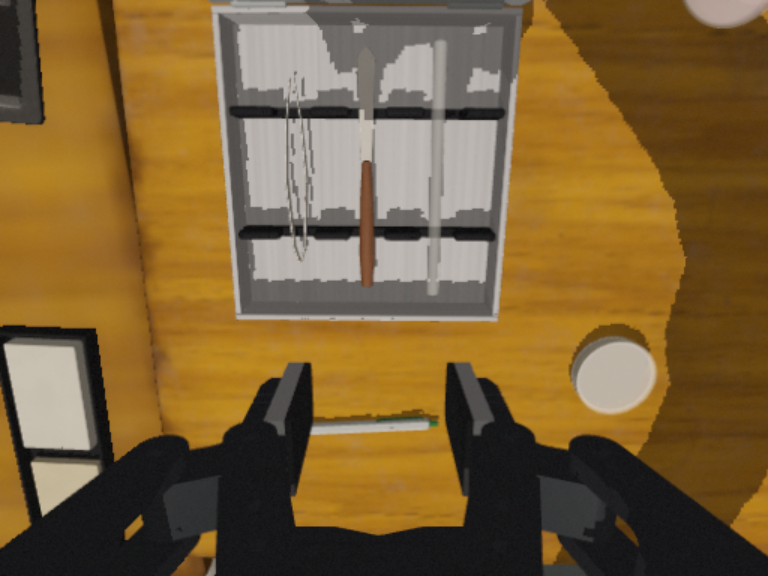

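All three instruments lie in their notches: forceps at column 300, spatula at 367 with its grip towards the handle, rod at 436. Pen and petri are untouched. Next I regrip the handle.

```bash
python3 -m crank '[[0.3,[0,0,4],[0,0,0]],[0.3,[0,0,4],[0,-0.08,0]],[0.3,[2.2,0,0.9],[0,-0.085,0]],[0.3,[2.5,0,0],[0,-0.085,0]],[0.3,[2.5,0,0],[0,-0.085,0]],[0.3,[2.5,0,0],[0,-0.085,0]],[0.3,[2.5,0,0],[0,-0.085,0]],[0.3,[0,0,0],[0,0,0]],[0.3,[0,0,0],[0,0,0]],[0.3,[0,0,0],[0,0,0]],[0.3,[0,0,0],[0,0,0]],[0.3,[0,0,0],[0,0,0]]]'
```

```text
clock: 33.45
position: [0.6062, 0.169, 0.2878]
ee_rot: [0.622, 0.352, -0.367, 0.596]
ft_force: [-1.0, 0.5, 0.4]
grip_width: 0.699
```

```bash
python3 - <<'E'
from h import *
st(); c=viewer.camera("wrist"); find(c,["cover_handle"],n=1)
E
python3 -c "
from arc import *
arc(1.5,-0.02,.5,0,24)"
```

```text
33.45 [0.6062 0.169  0.2878] [[0.483, 0.875, -0.037], [0.0, -0.042, -0.999], [-0.876, 0.482, -0.02]] [-1.   0.5  0.4] 0.6992790659654133 [ 0.31  0.03 -0.78  1.79  0.31  0.89 -2.21]
cover_handle [0.62  0.167 0.24 ] 0.65
[[-1.4, 0.1, -0.1], [-1.3, 0.0, -0.2], [-1.4, 0.1, -0.3], [-1.3, 0.0, -0.4], [-1.3, 0.1, -0.5], [-1.3, 0.0, -0.5], [-1.2, 0.1, -0.6], [-1.2, 0.0, -0.7], [-1.1, 0.1, -0.8], [-1.1, 0.0, -0.8], [-1.1, 0.1, -0.9], [-1.0, 0.0, -0.9], [-0.9, 0.1, -1.1], [-0.8, 0.0, -1.0], [-0.8, 0.0, -1.1], [-0.8, 0.1, -1.2], [-0.6, 0.0, -1.2], [-0.6, 0.0, -1.3], [-0.5, 0.0, -1.2], [-0.4, 0.0, -1.3], [-0.3, 0.1, -1.3], [-0.2, 0.0, -1.4], [-0.2, 0.0, -1.3], [0.0, 0.0, -1.4]] turn/row y 0.021
```

```bash
python3 -m crank '[[0.3,[1,0,-1.8],[0,0,0]],[0.3,[1,0,-1.8],[0,0,0]],[0.3,[0.8,0,-1.4],[0,0,0]],[0.3,[0,0,0],[0,0,0]],[0.3,[0,0,0],[0,0,0]],[0.3,[0,0,0],[0,0,0]],[1,[0,0,0],[0,0,0]],[1,[0,0,0],[0,0,0]],[1,[0,0,0],[0,0,0]],[1,[0,0,0],[0,0,0]],[1,[0,0,0],[0,0,0]],[1,[0,0,0],[0,0,0]]]' 30
```

```text
clock: 34.55
position: [0.6348, 0.1687, 0.2385]
ee_rot: [0.622, 0.351, -0.367, 0.596]
ft_force: [-1.6, -1.7, 5.9]
grip_width: 0.27
```

Handle gripped (23 mm). I'm lowering it along the reversed arc.

```bash
python3 -m crank '[[1,[-1.4,0.1,-0.1],[0,0.021,0]],[1,[-1.3,0,-0.2],[0,0.021,0]],[1,[-1.4,0.1,-0.3],[0,0.021,0]],[1,[-1.3,0,-0.4],[0,0.021,0]],[1,[-1.3,0.1,-0.5],[0,0.021,0]],[1,[-1.3,0,-0.5],[0,0.021,0]],[1,[-1.2,0.1,-0.6],[0,0.021,0]],[1,[-1.2,0,-0.7],[0,0.021,0]],[1,[-1.1,0.1,-0.8],[0,0.021,0]],[1,[-1.1,0,-0.8],[0,0.021,0]],[1,[-1.1,0.1,-0.9],[0,0.021,0]],[1,[-1,0,-0.9],[0,0.021,0]]]'
python3 -m crank '[[1,[-0.9,0.1,-1.1],[0,0.021,0]],[1,[-0.8,0,-1],[0,0.021,0]],[1,[-0.8,0,-1.1],[0,0.021,0]],[1,[-0.8,0.1,-1.2],[0,0.021,0]],[1,[-0.6,0,-1.2],[0,0.021,0]],[1,[-0.6,0,-1.3],[0,0.021,0]],[1,[-0.5,0,-1.2],[0,0.021,0]],[1,[-0.4,0,-1.3],[0,0.021,0]],[1,[-0.3,0.1,-1.3],[0,0.021,0]]]'
```

```text
clock: 35.55
position: [0.4863, 0.1759, 0.1698]
ee_rot: [0.57, 0.425, -0.442, 0.547]
ft_force: [4.1, 7.6, -2.1]
grip_width: 0.275
clock: 36.3
position: [0.4284, 0.1788, 0.062]
ee_rot: [0.525, 0.475, -0.495, 0.504]
ft_force: [-2.0, 3.5, 2.9]
grip_width: 0.272
```

```bash
python3 -m crank '[[1,[-0.2,0,-1.4],[0,0.021,0]],[1,[-0.1,0,-1.2],[0,0.021,0]],[1,[0,0,-0.7],[0,0.021,0]],[1,[0,0,-0.3],[0,0,0]],[1,[0,0,0],[0,0,0]],[1,[0,0,0],[0,0,0]],[1,[0,0,0],[0,0,0]]]'
python3 - <<'E'
from h import *
st(); c=viewer.camera("scene"); find(c,["cover_handle"],n=1)
E
```

```text
clock: 36.88
position: [0.4245, 0.1789, 0.0264]
ee_rot: [-0.509, -0.491, 0.511, -0.488]
ft_force: [-10.5, 6.7, 10.6]
grip_width: 0.269
36.8833 [0.4245 0.1789 0.0264] [[-0.005, 0.999, -0.041], [0.0, -0.041, -0.999], [-1.0, -0.005, 0.0]] [-10.5   6.7  10.6] 0.2690073111597575 [ 0.23  0.31 -0.79  2.05  0.28  0.89 -2.33]
cover_handle [0.426 0.177 0.036] 0.9
```

```bash
python3 -m crank '[[0.4,[0,0,0],[0,0,0]],[0.4,[0,0,0],[0,0,0]],[0.4,[0,0,0],[0,0,0]],[0.4,[0,0,0],[0,0,0]],[0.4,[0,0,1],[0,0,0]],[0.4,[0,0,3],[0,0,0]],[0.4,[0,0,4],[0,0,0]],[0.4,[0,0,4],[0,0,0]],[0.4,[0,0,4],[0,0,0]],[0.4,[0,0,3],[0,0,0]],[0.4,[0,0,0],[0,0,0]],[0.4,[0,0,0],[0,0,0]]]'
python3 -m crank '[[0.4,[0,0,0],[0,0,0]],[0.4,[0,0,0],[0,0,0]],[0.4,[0,0,0],[0,0,0]]]'
python3 - <<'E'
from h import *
st()
for n in ("wrist","scene","top"):
    c=viewer.camera(n); print(n); find(c,["cover_handle","forceps","spatula","spatula_grip","glass_rod","pen","petri","crucible","dropper","flask","jar","beaker","wash_bottle"] if n!="wrist" else ["cover_handle","forceps","spatula","spatula_grip","glass_rod","pen"],n=1)
E
```

```text
clock: 37.98
position: [0.4281, 0.1781, 0.2195]
ee_rot: [0.511, 0.488, -0.51, 0.49]
ft_force: [0.0, 0.5, 0.2]
grip_width: 0.597
clock: 38.23
position: [0.4266, 0.1776, 0.2163]
ee_rot: [-0.51, -0.49, 0.511, -0.489]
ft_force: [0.0, -0.2, -0.1]
grip_width: 0.602
38.2333 [0.4266 0.1776 0.2163] [[-0.002, 0.999, -0.042], [-0.0, -0.042, -0.999], [-1.0, -0.002, 0.0]] [ 0.  -0.2 -0.1] 0.6019317992702125 [ 0.36  0.03 -0.85  1.85  0.02  1.27 -2.11]
wrist
cover_handle [0.428 0.177 0.039] 0.89
spatula_grip [ 0.541  0.173 -0.001] 0.58
pen [ 0.354  0.202 -0.001] 0.75
scene
cover_handle [0.426 0.179 0.034] 0.78
pen [0.353 0.202 0.004] 0.78
petri [ 0.387 -0.001 -0.002] 0.95
crucible [ 0.436 -0.224 -0.001] 0.64
dropper [ 0.541 -0.218 -0.   ] 0.68
jar [ 0.618 -0.359 -0.   ] 0.67
beaker [ 0.723 -0.341  0.003] 0.79
top
cover_handle [ 0.656 -0.057  0.003] 0.69
spatula [0.547 0.215 0.015] 0.33
spatula_grip [0.534 0.125 0.014] 0.24
pen [ 0.654 -0.056  0.004] 0.7
petri [ 0.386 -0.006 -0.003] 0.61
crucible [ 0.541  0.168 -0.002] 0.68
dropper [ 0.544 -0.22   0.   ] 0.63
flask [ 0.655 -0.058  0.004] 0.8
jar [ 0.616 -0.359 -0.001] 0.83
beaker [ 0.725 -0.345  0.001] 0.78
wash_bottle [ 0.798 -0.16  -0.   ] 0.72
```

Handle is at its shut height (36–39 mm), all bystanders are where they started, and the robot is clear, so I'm handing in.

```bash
python3 -c "
from h import *
print(manip.hand_in())"
```

```text
the job is handed in; nothing more can be done
None
```

I opened the cover to about 1.5 rad and laid the three instruments in their rests. The forceps went left, the spatula in the middle with its grip towards the handle, and the rod right. Then I lowered the cover shut, let go of the handle and handed the job in at about 39 s of the 72 s allowed.

**Last checks:**
- **Instruments:** with the cover still open, the camera networks placed forceps, spatula and rod within about 5 mm of their notch lines and at or near notch-floor height (11 to 14 mm read, 14 mm nominal). The picture showed them straight.
- **Cover:** after closing, the handle read 34 to 39 mm high (38 mm means shut).
- **Bystanders:** all eight were within about 6 mm of where they started.
- **Robot:** it stood clear with no force on the tool.

**What disagreed or was not seen:**
- With the cover shut, the networks no longer found the instruments reliably: they mislabelled or missed them. Their final position therefore rests on the picture taken before closing.
- The last top-view readings for the handle, pen and crucible were misidentifications. The scene view gave the right positions for all three, and the wrist view confirmed handle and pen.
- The shut cover was checked by numbers only, because I had already viewed the maximum of 12 pictures.

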